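# Change over the jar on the filling scale

## Robot

A 6-joint arm with a two-finger parallel gripper is mounted at the origin on the work surface. World frame = base frame: x ahead of the robot, y to its left, z up, the work surface at z = 0. Lengths are in m, angles in rad, forces in N, time in s.
With the tool pointing down it reaches from about 0.275 to 0.875 m from the base axis. Payload 12.5 kg.
Tool frame: the origin (TCP) lies at the very end of the fingers, on their centre line; the grasp point (between the pads) lies 19 mm behind it (manip.tcp_to_grasp is the distance from the TCP to the grasp point, in m); z points along the fingers, y is the line along which they close (so a half turn about z gives the same grasp; the last joint's range is limited). The gripper opens to 85 mm and grips with 20 to 120 N. Pads are 22 mm wide; open, the fingers measure 114 mm over their backs; the gripper's body (76 mm by 85 mm) begins 54 mm behind the grasp point. The pads swing forward as they close: fully open they stand 13 mm farther back than shut.
Start: joints at [-0.085, 0.351, 1.652, -0, 1.139, -0.085], TCP at [0.55, 0, 0.231] pointing down, gripper open.
Joint ranges: [-2.75, 2.75], [-0.79, 2.1], [0.01, 2.65], [-1.57, 4.71], [0.07, 3.14], [-2.87, 2.87]. Speed limits (rad/s): [2.22, 2.22, 2.79, 3.14, 3.14, 3.14].

## Interface

Orientations are given as a unit quaternion [x, y, z, w].
In Python, from bench import manip gives the robot as it stands.
- The arm moves only by the shell command python3 shift.py 'ROWS' [FORCE]. ROWS is a JSON list that holds a single list of rows (three levels of brackets), with 1 to 5 rows, each of 7 numbers: dx, dy, dz in parts of the range, where 1.0 means 0.25 m, then a rotation vector rx, ry, rz in a scale on which 1.0 is 120 degrees, then the opening from 0.0 (shut) to 1.0 (fully open); each row shifts and turns the commanded pose from where the row before left it, along the tool's axes as they then stand; what a row does not reach is not made up. A row lasts 1/12 s, in which the tool goes at most 0.0417 m and 0.125 rad, less where a joint would pass 70% of its speed; a pose out of reach is approached as far as the arm can. The fingers move at their own pace and stop on an object; FORCE is the grip in N (left out, the last holds). Time passes only in rows, so rows that do not move let the fingers close. It prints the time, the measured TCP pose, the force, the opening and the grip force at its end. No shift or turn number may pass 1 either way. Input that does not fit is refused with a message, and nothing moves.
- manip.observe(): the state, without advancing time (a new reading comes with each control period).
- manip.get_image(name): name is "scene" or "side" or "wrist"; returns the picture (400x640x3 uint8, red, green, blue); there is no depth.
- manip.camera_info(name): a dict with "camera_matrix" (3x3 intrinsics, pixels), "xyz" and "orientation" of the camera in the world. Camera axes: x right, y down, z forward; pixel columns grow to the right and rows downward; lengths in m; the calibration is good to about 2 mm. A picture is of the moment at which its call begins: read the wrist's pose just before it. camera_info takes no time and is no camera call; for the wrist camera it gives the pose at the moment of the call.
- manip.sign_off(): hands the job in; it is judged then, once.
The state is a dict: "time_s": time; "q": joint angles; "qd": joint speeds; "joint_torque": joint torques, N m; "eef_pos": TCP position; "orientation": TCP orientation; "ft_force": force on the tool from outside, world axes, zero at the start; "wrist_torque": the same for the moment, N m; "finger_gap": opening from 0.0 (shut) to 1.0 (fully open); "finger_force": force on a finger pad.
Only numpy, scipy, OpenCV 4.12 (cv2) and the standard library are available. Lean on these libraries where they do the work, as an engineer would, in place of code of your own. Each camera call takes 0.05 s, during which the arm holds its last target. There are 200 camera calls.

## Task

We are filling jars, and the shut one on the kitchen scale is done: put it away in the wooden caddy, in the place where the open, empty jar stands now, and stand the open jar upright in the middle of the scale in its stead; the cork mat is free for setting a jar down meanwhile. Put the funnel that stands in the mug, spout down and upright, into the mouth of the open jar on the scale, ready for filling. Handle the glass gently, without dropping or tipping it, and leave the two shut jars in the caddy and the orange bowl where they are.

Things in the scene. Friction and masses are not known exactly. Their poses are not given: they have to be found in the camera images.
- done_jar: The finished jar: amber glass, paper label, steel screw lid, shut, upright on the scale, up to 10 mm off its middle. 96 mm tall with the lid (61 mm across); body 64 mm in diameter up to 74 mm (grip it 50 to 70 mm up); 0.25 to 0.5 kg. Origin at the centre of its underside, z up its axis, any yaw.
- open_jar: The empty jar: same amber glass, no label, no lid, upright in one of the caddy's three places (any). 96 mm tall, body 64 mm in diameter up to 74 mm (grip it 50 to 70 mm up), then a shoulder to a neck 56 mm across; mouth 50 mm wide inside, rim 96 mm up; 0.17 kg. Origin at the centre of its underside, z up its axis, any yaw.
- funnel: White plastic funnel, spout down in a blue mug (62 mm tall, stays), cone resting on its rim. 68 mm tall: stem 34 mm across, 26 mm long; cone to 50 mm up; above it an upright collar 67 mm across (lip 69) to grip from above. Origin: centre of the stem's lower end, z up, now 25 mm over the ledge; seated in the jar, 58 mm above the jar's origin, cone on the rim. 0.05 kg.
- scale: Flat kitchen scale, fixed: steel platform 146 mm square with two dark rings about its middle (inner ring 68 mm across, just larger than a jar); white body with display and buttons on its -x side. Origin under the platform's middle at ledge level, z up; platform top 22 mm up, nothing higher.
- caddy: Wooden caddy, fixed: three square places in a row along its y, centred at y = -90, 0, +90 mm, x = 0, each 84 mm wide, floor 6 mm up, walls and partitions 38 mm up, end boards 60 mm. Origin at the centre of its underside, z up; row within 0.25 rad of world y. Jars in it stand 18 to 34 mm apart: grip with the fingers before and behind the row (closing along the caddy's x).
- cork_mat: Free spot: round cork mat, fixed, 130 mm in diameter, 8 mm thick, empty. Origin at the centre of its underside.
- side_jar_1: A shut jar that stays in the caddy: same make and size as the finished jar (96 mm tall, 64 mm across). Origin at the centre of its underside, z up.
- side_jar_2: The other shut jar that stays in the caddy: same make and size. Origin at the centre of its underside, z up.
- bowl: Orange plastic bowl, 156 mm across and 62 mm tall, loose, on the ledge to one side; stays where it is. Origin at the centre of its underside.

How it is judged:
By the outcome, as a careful person would: the job done as asked, in the order asked, and still so for the second after the job is handed in, with the robot touching nothing.
It also fails if it takes over 118 s, if anything falls off the work surface, if the arm or the gripper's body presses on something with over 40 N, if the wrist force passes 120 N, or if a joint passes its speed limit or range.

## Working session

There is one attempt and no reset: what is moved stays moved. The work goes in short steps, Python scripts to look and compute and a shell command to move; the robot and the scene stay as the last step left them, time stands still between calls to the robot, and variables do not carry over. Pictures are saved under pics/ and viewed, at most 14 in all, crops included, and the job is handed in when it is done.

```bash
ls; mkdir -p pics
python3 - <<'E'
from bench import manip
import cv2,numpy as np
print(manip.observe())
for n in ("scene","side","wrist"):
    c=manip.camera_info(n);print(n,c)
    cv2.imwrite(f"pics/{n}0.png",manip.get_image(n)[:,:,::-1])
E
```

```text
bench.py
pics
shift.py
{'time_s': 0.0, 'q': array([-8.45900536e-02,  3.51237105e-01,  1.65245095e+00,  3.95399174e-06,
        1.13908506e+00, -8.45991140e-02]), 'qd': array([-8.06876874e-04,  1.27277787e-03,  3.98396210e-04, -6.99919462e-06,
       -8.38535074e-04,  4.41227203e-05]), 'joint_torque': array([ 1.33101348e-03, -5.06107914e+01, -2.91406649e+01,  6.01447425e-06,
        4.57781483e-03,  4.96419239e-05]), 'eef_pos': array([5.49660304e-01, 6.08042128e-05, 2.30747735e-01]), 'orientation': array([ 7.07104040e-01,  7.07109276e-01, -3.79226182e-04, -4.52283463e-04]), 'ft_force': array([-0.42030297, -0.00986576,  0.83102934]), 'wrist_torque': array([ 0.01007267,  0.0668205 , -0.00278531]), 'finger_force': 0.0, 'finger_gap': 0.9978569352270349}
scene {'camera_matrix': array([[474.19698371,   0.        , 319.53552044],
       [  0.        , 474.19698371, 197.79769805],
       [  0.        ,   0.        ,   1.        ]]), 'xyz': array([1.08067074, 0.53760941, 1.26180946]), 'orientation': array([ 0.38086951,  0.88298678, -0.25432467, -0.10291611])}
side {'camera_matrix': array([[506.61777374,   0.        , 325.49906317],
       [  0.        , 506.61777374, 202.03035787],
       [  0.        ,   0.        ,   1.        ]]), 'xyz': array([ 1.10099979, -1.04702786,  0.9393709 ]), 'orientation': array([ 0.87142994,  0.20106072, -0.10595087, -0.43469399])}
wrist {'camera_matrix': array([[294.16006683,   0.        , 316.97107905],
       [  0.        , 294.16006683, 197.02435376],
       [  0.        ,   0.        ,   1.        ]]), 'xyz': array([0.5499818 , 0.07745811, 0.37445699]), 'orientation': array([ 9.88452056e-01,  3.45816321e-05, -1.11206756e-03,  1.51529852e-01])}
```

View pics/scene0.png

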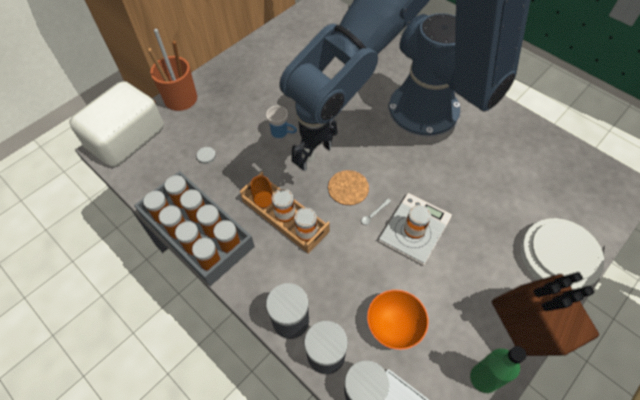

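View pics/side0.png

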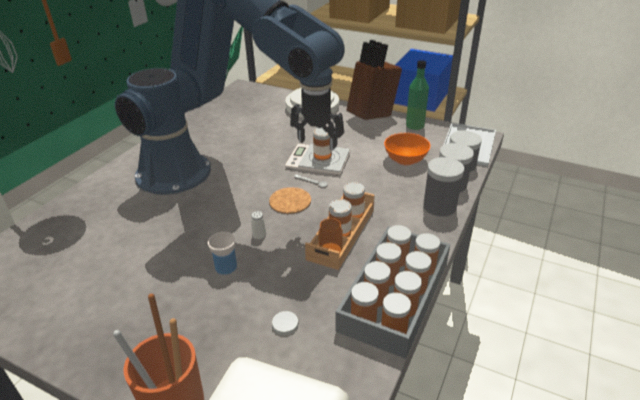

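View pics/wrist0.png

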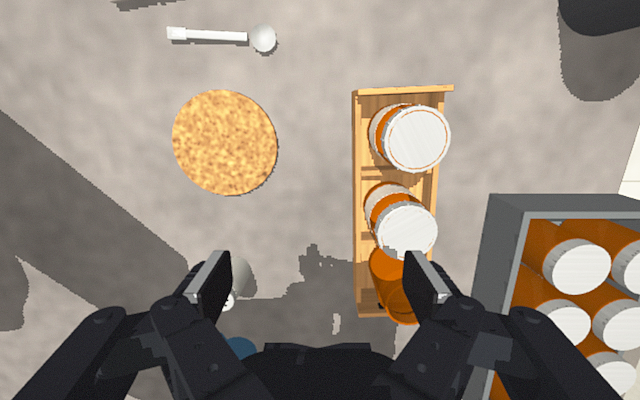

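The scene view has the scale at (416,228), the mat at (348,187), and the caddy around (284,212) with the open jar at its far-left end (262,190). The funnel and mug are at (278,122), the bowl at (397,320). In the wrist view the mat is at (225,142), the side lids at (417,139) and (408,231), the open jar near (400,290), and a shaker near (240,280).

```bash
cat > h.py <<'E'
from bench import manip
import numpy as np, cv2
from scipy.spatial.transform import Rotation as R
def cam(n):
    c=manip.camera_info(n);return c["camera_matrix"],np.array(c["xyz"]),R.from_quat(c["orientation"]).as_matrix()
def w(c,u,v,z):
    K,t,M=c;d=M@np.linalg.inv(K)@[u,v,1.];return np.round(t+d*(z-t[2])/d[2],4)
def px(c,p):
    K,t,M=c;q=K@M.T@(np.array(p)-t);return q[:2]/q[2]
def tool(dp):  # world displacement -> tool axes
    return np.round(R.from_quat(manip.observe()["orientation"]).inv().apply(dp),4)
def go(x,y,z,yaw=None): # rows' sum: tool displacement to reach world target
    o=manip.observe();return tool(np.array([x,y,z])-o["eef_pos"]),"ang of tool y:",np.arctan2(*R.from_quat(o["orientation"]).as_matrix()[1::-1,1])
def shot(n,f,crop=None,s=1):
    c=cam(n);im=manip.get_image(n)[:,:,::-1]
    if crop: u0,v0,u1,v1=crop;im=im[v0:v1,u0:u1]
    cv2.imwrite("pics/"+f,cv2.resize(im,None,fx=s,fy=s,interpolation=cv2.INTER_CUBIC));return c
E
python3 - <<'E'
from h import *
c=cam("wrist")
for n,u,v,z in [("mat",225,142,.008),("lidA",417,139,.102),("lidB",408,231,.102),("cadTL",353,92,.06),("cadTR",452,87,.06)]: print(n,w(c,u,v,z))
s=cam("scene");d=cam("side")
print("lid done",w(s,420,214,.118),w(d,322,131,.118))
for u,v in [(411,195),(451,209),(419,261),(381,242)]: print("plat",w(s,u,v,.022))
print("fun",w(s,277,112,.093),w(d,222,240,.093))
print("bowl",w(s,397,320,.05))
E
```

```text
mat [0.4357 0.0335 0.008 ]
lidA [0.6408 0.0475 0.102 ]
lidB [ 0.6411 -0.0439  0.102 ]
cadTL [0.5857 0.0896 0.06  ]
cadTR [0.6847 0.0943 0.06  ]
lid done [0.4231 0.2782 0.118 ] [0.4237 0.2807 0.118 ]
plat [0.3327 0.1953 0.022 ]
plat [0.2901 0.314  0.022 ]
plat [0.4929 0.3477 0.022 ]
plat [0.5202 0.2309 0.022 ]
fun [ 0.4195 -0.3019  0.093 ] [ 0.4275 -0.2953  0.093 ]
bowl [0.6779 0.4116 0.05  ]
```

The rows are not in the units I measure in: shifts go in shares of 0.25 m and turns go in shares of 120 degrees. I convert before sending: -0.026 m / 0.25 = -0.104, 0.018 m / 0.25 = 0.072.

```bash
python3 shift.py '[[[-0.104,0.072,-0.024,0,0,0,1],[-0.104,0.072,-0.024,0,0,0,1],[-0.104,0.072,-0.024,0,0,0,1],[-0.104,0.072,-0.024,0,0,0,1],[-0.104,0.072,-0.024,0,0,0,1]]]'; python3 shift.py '[[[0,0,0,0,0,0,1],[0,0,0,0,0,0,1],[0,0,0,0,0,0,1]]]'
python3 - <<'E'
from h import *
shot("wrist","w1.png")
E
```

```text
time_s: 0.57
eef_pos: [0.6405, -0.1313, 0.2613]
orientation: [0.707, 0.707, -0.0, -0.0]
ft_force: [0.2, 0.9, 0.7]
finger_gap: 1.002
finger_force: 0.0
time_s: 0.82
eef_pos: [0.6396, -0.1296, 0.2606]
orientation: [0.707, 0.707, -0.0, -0.001]
ft_force: [-0.1, 0.4, -0.3]
finger_gap: 0.995
finger_force: 0.0
```

View pics/w1.png

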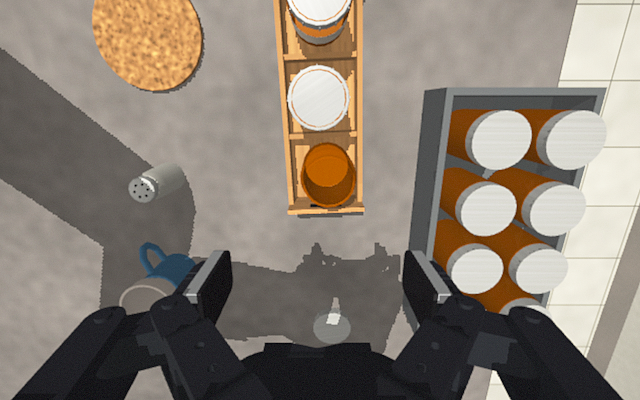

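The open jar's mouth is at about (328,166), side lid B at (319,97), and the partition tops at v≈57 and v≈134. The caddy side walls run (279,60)-(289,208) and (363,60)-(364,208).

Run:
```python
from h import *
c=cam("wrist")
for n,u,v,z in [("open",328,166,.102),("lidB",319,97,.102),("L0",281,60,.038),("L1",290,190,.038),("R0",363,60,.038),("R1",363,190,.038),("part1",325,135,.038),("part0",322,57,.038),("endL",289,212,.06),("endR",364,214,.06),("shaker",142,188,.08),("funnel",150,300,.093),("mat",148,35,.008)]: print(n,w(c,u,v,z))
im=cv2.imread("pics/w1.png")[120:230,260:390];cv2.imwrite("pics/w1c.png",cv2.resize(im,None,fx=5,fy=5,interpolation=cv2.INTER_CUBIC))
print(go(.64,-.134,.1))
```

```text
open [ 0.6506 -0.1128  0.102 ]
lidB [ 0.641  -0.0447  0.102 ]
L0 [ 0.5979 -0.0032  0.038 ]
L1 [ 0.604  -0.1573  0.038 ]
R0 [ 0.6913 -0.0032  0.038 ]
R1 [ 0.6986 -0.1572  0.038 ]
part1 [ 0.6487 -0.0872  0.038 ]
part0 [ 6.446e-01 -1.000e-04  3.800e-02]
endL [ 0.6041 -0.1795  0.06  ]
endR [ 0.6977 -0.1821  0.06  ]
shaker [ 0.4384 -0.143   0.08  ]
funnel [ 0.4306 -0.2845  0.093 ]
mat [0.4351 0.0284 0.008 ]
(array([-0.0048,  0.0007,  0.1609]), 'ang of tool y:', np.float64(0.00047922302281816763))
```

View pics/w1c.png

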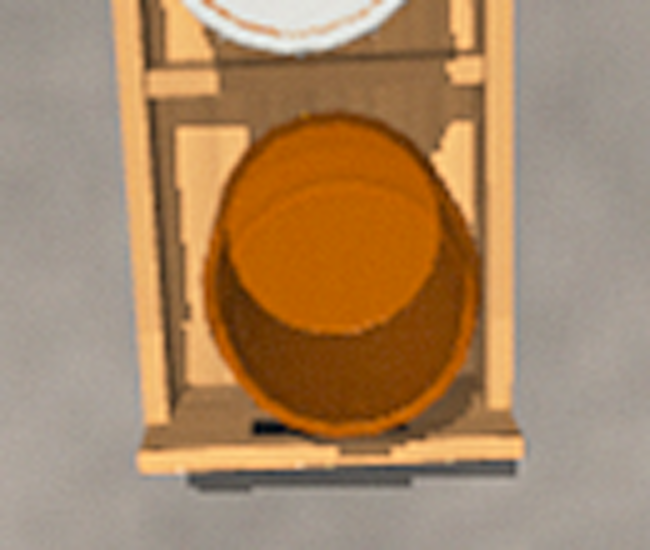

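Close-up: the mouth's outer rim is centred at about (328.6,180.6); the upper curve is the body's far side. The partition top is at v≈136.

Run:
```python
from h import *
c=cam("wrist")
p=w(c,328.6,180.6,.102);print(p,w(c,325,136,.038),go(p[0],p[1],.15))
```

```text
[ 0.6514 -0.1285  0.102 ] [ 0.6488 -0.0884  0.038 ] (array([0.0007, 0.012 , 0.1108]), 'ang of tool y:', np.float64(0.00047922302281816763))
```

Scaled: 0.035 m / 0.25 = 0.14, 0.03 m / 0.25 = 0.12, -0.045 rad / 2.0944 = -0.0215.

```bash
python3 shift.py '[[[0.004,0.048,0.04,0,0,-0.0215,1],[0,0,0.12,0,0,0,1],[0,0,0.14,0,0,0,1],[0,0,0.14,0,0,0,1],[0,0,0.08,0,0,0,1]]]' 20 ; python3 shift.py '[[[0,0,0.12,0,0,0,1],[0,0,0.12,0,0,0,1],[0,0,0.1,0,0,0,1],[0,0,0,0,0,0,1],[0,0,0,0,0,0,1]]]';python3 - <<'E'
from h import *
print(go(.6514,-.1285,.046))
E
```

```text
time_s: 1.28
eef_pos: [0.65, -0.1274, 0.1275]
orientation: [0.691, 0.723, -0.001, -0.002]
ft_force: [-0.3, 0.5, -0.1]
finger_gap: 0.995
finger_force: 0.0
time_s: 1.7
eef_pos: [0.6513, -0.128, 0.0459]
orientation: [0.691, 0.723, -0.001, -0.001]
ft_force: [1.0, -0.3, -0.1]
finger_gap: 0.994
finger_force: 0.0
(array([-0.0005,  0.0001, -0.0001]), 'ang of tool y:', np.float64(0.04589910844209808))
```

Scaled: -0.004 m / 0.25 = -0.016, -0.002 m / 0.25 = -0.008.

```bash
python3 shift.py '[[[0,0,0,0,0,0,0.85],[0,0,0,0,0,0,0.75],[0,0,0,0,0,0,0.65],[0,0,0,0,0,0,0.5],[0,0,0,0,0,0,0.5]]]' 25; python3 shift.py '[[[0,0,0,0,0,0,0.5],[0,0,0,0,0,0,0.5],[0,0,-0.008,0,0,0,0.5],[0,0,-0.016,0,0,0,0.5],[0,0,-0.016,0,0,0,0.5]]]'
```

```text
time_s: 2.12
eef_pos: [0.6529, -0.129, 0.0488]
orientation: [0.691, 0.723, 0.001, 0.001]
ft_force: [-1.4, 1.2, 6.3]
finger_gap: 0.744
finger_force: 26.8
time_s: 2.53
eef_pos: [0.6522, -0.129, 0.0572]
orientation: [0.691, 0.723, 0.0, 0.0]
ft_force: [0.6, -0.0, -1.4]
finger_gap: 0.741
finger_force: 27.9
```

Scaled: -0.03 m / 0.25 = -0.12, -0.02 m / 0.25 = -0.08.

```bash
python3 shift.py '[[[0,0,-0.08,0,0,0,0.5],[0,0,-0.12,0,0,0,0.5],[0,0,-0.12,0,0,0,0.5],[0,0,-0.08,0,0,0,0.5],[0,0,0,0,0,0,0.5]]]'
python3 - <<'E'
from h import *
print(go(.436,.031,.158))
E
```

```text
time_s: 2.95
eef_pos: [0.6541, -0.1295, 0.1619]
orientation: [0.691, 0.723, 0.002, 0.004]
ft_force: [-0.3, 0.6, -1.1]
finger_gap: 0.739
finger_force: 28.5
(array([ 0.1702, -0.2106,  0.0019]), 'ang of tool y:', np.float64(0.045032956894482584))
```

Scaled: -0.024 m / 0.25 = -0.096, 0.02 m / 0.25 = 0.08.

```bash
python3 shift.py '[[[0.032,-0.04,0,0,0,0,0.5],[0.056,-0.072,0,0,0,0,0.5],[0.08,-0.096,0,0,0,0,0.5],[0.08,-0.096,0,0,0,0,0.5],[0.08,-0.096,0,0,0,0,0.5]]]'; python3 shift.py '[[[0.08,-0.096,0,0,0,0,0.5],[0.08,-0.096,0,0,0,0,0.5],[0.08,-0.096,0,0,0,0,0.5],[0.064,-0.088,0,0,0,0,0.5],[0.048,-0.064,0,0,0,0,0.5]]]';  python3 shift.py '[[[0,0,0,0,0,0,0.5],[0,0,0.1,0,0,0,0.5],[0,0,0.12,0,0,0,0.5],[0,0,0.08,0,0,0,0.5],[0,0,0.04,0,0,0,0.5]]]';python3 shift.py '[[[0,0,0.02,0,0,0,0.5],[0,0,0,0,0,0,0.5],[0,0,0,0,0,0,0.5]]]'
python3 - <<'E'
from h import *
print(go(.436,.031,.048))
shot("side","s1.png",(200,100,400,300),3)
E
```

```text
time_s: 3.37
eef_pos: [0.5467, -0.0508, 0.1555]
orientation: [0.691, 0.723, -0.0, -0.0]
ft_force: [0.0, 0.1, -1.0]
finger_gap: 0.745
finger_force: 28.5
time_s: 3.78
eef_pos: [0.4321, 0.0324, 0.1558]
orientation: [0.691, 0.723, -0.0, -0.001]
ft_force: [0.7, 0.8, -1.5]
finger_gap: 0.74
finger_force: 28.5
time_s: 4.2
eef_pos: [0.4335, 0.0313, 0.0689]
orientation: [0.691, 0.723, -0.001, -0.001]
ft_force: [0.5, -0.7, -1.2]
finger_gap: 0.74
finger_force: 28.5
time_s: 4.45
eef_pos: [0.4349, 0.0313, 0.0665]
orientation: [0.691, 0.723, 0.0, 0.0]
ft_force: [-0.6, -0.3, -0.9]
finger_gap: 0.739
finger_force: 28.5
(array([-0.0003,  0.0011,  0.0185]), 'ang of tool y:', np.float64(0.044919616603609845))
```

View pics/s1.png

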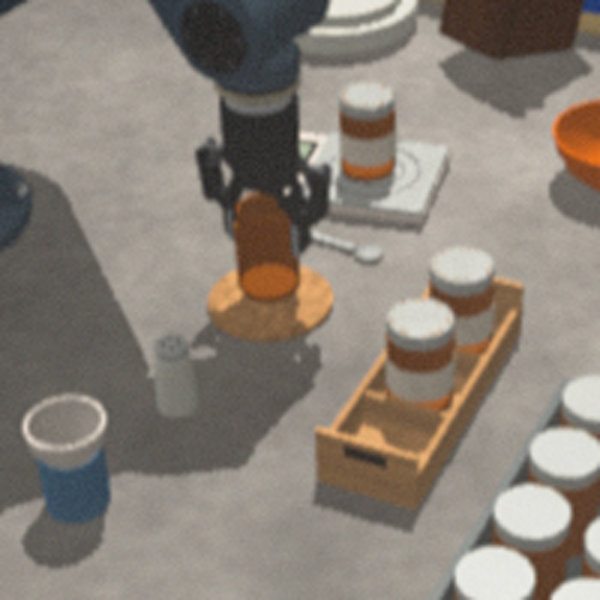

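The open jar is held upright just above the mat; the caddy's near place is empty.

Scaled: 0.006 m / 0.25 = 0.024, 0.005 m / 0.25 = 0.02.

```bash
python3 shift.py '[[[0,0.004,0.024,0,0,0,0.5],[0,0,0.02,0,0,0,0.5],[0,0,0.008,0,0,0,0.5],[0,0,0.004,0,0,0,0.5],[0,0,0,0,0,0,0.5]]]'; python3 shift.py '[[[0,0,0.004,0,0,0,0.5],[0,0,0,0,0,0,0.5]]]';python3 shift.py '[[[0,0,0.004,0,0,0,0.5],[0,0,0,0,0,0,0.5]]]'
```

```text
time_s: 4.92
eef_pos: [0.4354, 0.0314, 0.0521]
orientation: [0.691, 0.723, -0.0, -0.0]
ft_force: [0.1, 0.4, -1.8]
finger_gap: 0.74
finger_force: 28.5
time_s: 5.08
eef_pos: [0.4356, 0.0315, 0.0513]
orientation: [0.691, 0.723, 0.0, 0.0]
ft_force: [-0.3, 0.4, -2.5]
finger_gap: 0.737
finger_force: 28.5
time_s: 5.25
eef_pos: [0.4356, 0.0315, 0.0508]
orientation: [0.691, 0.723, 0.0, 0.0]
ft_force: [-3.2, -0.3, 8.7]
finger_gap: 0.74
finger_force: 29.3
```

Scaled: -0.04 m / 0.25 = -0.16, -0.035 m / 0.25 = -0.14.

```bash
python3 shift.py '[[[0,0,0,0,0,0,0.8],[0,0,0,0,0,0,0.9],[0,0,0,0,0,0,1],[0,0,0,0,0,0,1],[0,0,0,0,0,0,1]]]'; python3 shift.py '[[[0,0,-0.08,0,0,0,1],[0,0,-0.14,0,0,0,1],[0,0,-0.16,0,0,0,1],[0,0,-0.16,0,0,0,1],[0,0,-0.16,0,0,0,1]]]'; python3 shift.py '[[[0.16,-0.012,-0.08,0,0,0,1],[0.16,-0.02,0,0,0,0,1],[0.16,-0.02,0,0,0,0,1],[0.16,-0.02,0,0,0,0,1],[0.16,-0.02,0,0,0,0,1]]]'; python3 shift.py '[[[0.12,0,0,0,0,0,1],[0.06,0,0,0,0,0,1],[0,0,0,0,0,0,1],[0,0,0,0,0,0,1]]]'
python3 - <<'E'
from h import *
shot("wrist","w2.png",(100,40,500,300),2); print(go(.4235,.28,.26))
E
```

```text
time_s: 5.67
eef_pos: [0.4356, 0.0315, 0.0503]
orientation: [0.691, 0.723, 0.0, 0.0]
ft_force: [-0.7, -0.2, -0.1]
finger_gap: 0.999
finger_force: 0.0
time_s: 6.08
eef_pos: [0.435, 0.0315, 0.2272]
orientation: [0.691, 0.723, -0.0, -0.0]
ft_force: [1.2, 0.1, -0.5]
finger_gap: 0.997
finger_force: 0.0
time_s: 6.5
eef_pos: [0.4032, 0.2292, 0.2441]
orientation: [0.691, 0.723, 0.0, 0.0]
ft_force: [1.4, 0.6, -0.7]
finger_gap: 1.001
finger_force: 0.0
time_s: 6.83
eef_pos: [0.4016, 0.2725, 0.2436]
orientation: [0.69, 0.723, -0.0, -0.0]
ft_force: [1.0, -0.2, -0.7]
finger_gap: 0.997
finger_force: 0.0
(array([ 0.0071,  0.0221, -0.0164]), 'ang of tool y:', np.float64(0.04543958167613281))
```

View pics/w2.png

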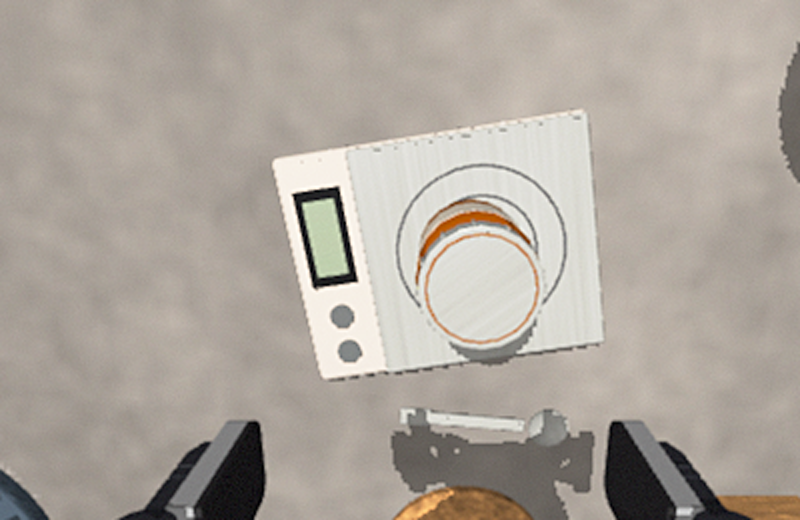

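The lid is centred at crop (481,287) and the outer ring at about (481.5,247). The platform's corners are at (346,150), (583,110), (603,343) and (384,371).

Run:
```python
from h import *
c=cam("wrist");f=lambda u,v,z:w(c,u/2+100,v/2+40,z)
p=f(481,287,.118);print(p,"ring",f(481.5,247,.022))
q=[f(*a,.022) for a in [(346,150),(583,110),(603,343),(384,371)]];print(q,np.mean(q,0))
print(go(p[0],p[1],.15))
```

```text
[0.4235 0.279  0.118 ] ring [0.4309 0.2799 0.022 ]
[array([0.3458, 0.3349, 0.022 ]), array([0.4847, 0.3638, 0.022 ]), array([0.5155, 0.2195, 0.022 ]), array([0.3714, 0.1929, 0.022 ])] [0.42935  0.277775 0.022   ]
(array([0.0062, 0.0221, 0.0936]), 'ang of tool y:', np.float64(0.04543958167613281))
```

Scaled: 0.035 m / 0.25 = 0.14, 0.03 m / 0.25 = 0.12.

```bash
python3 shift.py '[[[0.012,0.044,0,0,0,0,1],[0.012,0.044,0.12,0,0,0,1],[0,0,0.14,0,0,0,1],[0,0,0.14,0,0,0,1],[0,0,0.12,0,0,0,1]]]' ; python3 shift.py '[[[0,0,0.12,0,0,0,1],[0,0,0.072,0,0,0,1],[0,0,0.012,0,0,0,1],[0,0,0,0,0,0,1],[0,0,0,0,0,0,1]]]'; python3 -c "
from h import *
print(go(.4235,.279,.062))"
python3 shift.py '[[[0,0,0,0,0,0,0.85],[0,0,0,0,0,0,0.75],[0,0,0,0,0,0,0.65],[0,0,0,0,0,0,0.5],[0,0,0,0,0,0,0.5]]]' 35; python3 shift.py '[[[0,0,0,0,0,0,0.5],[0,0,-0.008,0,0,0,0.5],[0,0,-0.016,0,0,0,0.5],[0,0,-0.016,0,0,0,0.5],[0,0,0,0,0,0,0.5]]]'
```

```text
time_s: 7.3
eef_pos: [0.4235, 0.2777, 0.1121]
orientation: [0.692, 0.722, -0.0, -0.0]
ft_force: [0.4, -0.3, -0.2]
finger_gap: 1.0
finger_force: 0.0
time_s: 7.72
eef_pos: [0.4244, 0.279, 0.064]
orientation: [0.691, 0.723, 0.001, 0.0]
ft_force: [-0.4, -0.1, -0.1]
finger_gap: 0.999
finger_force: 0.0
(array([ 0.    , -0.0009,  0.002 ]), 'ang of tool y:', np.float64(0.04412767468017711))
time_s: 8.13
eef_pos: [0.4241, 0.2795, 0.0643]
orientation: [0.691, 0.723, 0.001, 0.0]
ft_force: [-1.9, -2.6, 8.7]
finger_gap: 0.741
finger_force: 36.7
time_s: 8.55
eef_pos: [0.4239, 0.2796, 0.0738]
orientation: [0.691, 0.723, 0.001, 0.0]
ft_force: [-0.4, -0.6, -2.6]
finger_gap: 0.741
finger_force: 39.2
```

Scaled: -0.035 m / 0.25 = -0.14, -0.03 m / 0.25 = -0.12.

```bash
python3 shift.py '[[[0,0,-0.08,0,0,0,0.5],[0,0,-0.12,0,0,0,0.5],[0,0,-0.14,0,0,0,0.5],[0,0,-0.12,0,0,0,0.5],[0,0,-0.04,0,0,0,0.5]]]';python3 shift.py '[[[-0.04,0.02,0,0,0,0,0.5],[-0.08,0.04,0,0,0,0,0.5],[-0.12,0.06,0,0,0,0,0.5],[-0.12,0.06,0,0,0,0,0.5],[-0.12,0.06,0,0,0,0,0.5]]]';python3 shift.py '[[[-0.12,0.06,0,0,0,0,0.5],[-0.12,0.06,0,0,0,0,0.5],[-0.12,0.06,0,0,0,0,0.5],[-0.12,0.06,0,0,0,0,0.5],[-0.12,0.06,0,0,0,0,0.5]]]';python3 shift.py '[[[-0.12,0.06,0,0,0,0,0.5],[-0.12,0.056,0,0,0,0,0.5],[-0.12,0.056,0,0,0,0,0.5],[-0.12,0.056,0,0,0,0,0.5],[-0.08,0.04,0,0,0,0,0.5]]]';python3 shift.py '[[[-0.08,0.032,0,0,0,0,0.5],[-0.06,0.024,0,0,0,0,0.5],[-0.024,0.008,0,0,0,0,0.5],[0,0,0,0,0,0,0.5],[0,0,0,0,0,0,0.5]]]';python3 -c "
from h import *
print(go(.6508,-.132,.0485))"
```

```text
time_s: 8.97
eef_pos: [0.4249, 0.2801, 0.2021]
orientation: [0.691, 0.723, 0.003, 0.001]
ft_force: [0.7, -0.1, -2.8]
finger_gap: 0.736
finger_force: 40.7
time_s: 9.38
eef_pos: [0.4888, 0.1602, 0.196]
orientation: [0.691, 0.723, -0.001, -0.001]
ft_force: [0.2, -0.1, -3.5]
finger_gap: 0.739
finger_force: 40.7
time_s: 9.8
eef_pos: [0.5703, 0.0134, 0.1957]
orientation: [0.691, 0.723, -0.001, -0.001]
ft_force: [0.9, 0.5, -3.3]
finger_gap: 0.741
finger_force: 40.7
time_s: 10.22
eef_pos: [0.6438, -0.1245, 0.1951]
orientation: [0.692, 0.722, -0.001, -0.001]
ft_force: [0.1, 0.8, -2.7]
finger_gap: 0.741
finger_force: 40.7
time_s: 10.63
eef_pos: [0.6609, -0.1611, 0.1964]
orientation: [0.691, 0.723, -0.0, -0.001]
ft_force: [-0.4, 0.1, -3.4]
finger_gap: 0.741
finger_force: 40.7
(array([ 0.0294, -0.0085,  0.148 ]), 'ang of tool y:', np.float64(0.04472867549275261))
```

Scaled: 0.03 m / 0.25 = 0.12, 0.02 m / 0.25 = 0.08.

```bash
python3 shift.py '[[[0.06,-0.016,0,0,0,0,0.5],[0.0576,-0.018,0.08,0,0,0,0.5],[0,0,0.12,0,0,0,0.5],[0,0,0.08,0,0,0,0.5],[0,0,0,0,0,0,0.5]]]';python3 shift.py '[[[0,0,0,0,0,0,0.5]]]';python3 -c "
from h import *
print(go(.6508,-.132,.0485))
shot('side','s2.png',(280,150,400,290),4)"
```

```text
time_s: 11.05
eef_pos: [0.6491, -0.1304, 0.1233]
orientation: [0.69, 0.723, -0.002, -0.003]
ft_force: [0.2, -0.8, -4.3]
finger_gap: 0.738
finger_force: 40.5
time_s: 11.13
eef_pos: [0.6513, -0.1314, 0.1275]
orientation: [0.691, 0.723, -0.0, -0.001]
ft_force: [0.8, -1.6, -2.4]
finger_gap: 0.738
finger_force: 40.5
(array([-0.0006, -0.0003,  0.079 ]), 'ang of tool y:', np.float64(0.045978060854932536))
```

View pics/s2.png

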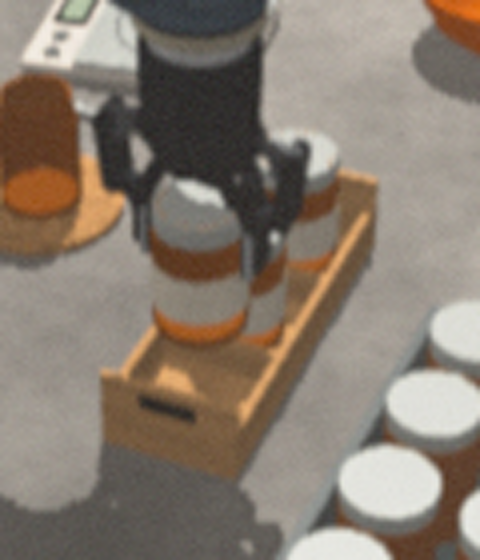

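The done jar is held upright over the empty place (its base at about crop (200,330)), and the open jar stands upright on the mat. Lowering.

Scaled: 0.02 m / 0.25 = 0.08, 0.015 m / 0.25 = 0.06.

```bash
python3 shift.py '[[[0,0,0.06,0,0,0,0.5],[0,0,0.08,0,0,0,0.5],[0,0,0.08,0,0,0,0.5],[0,0,0.04,0,0,0,0.5],[0,0,0.02,0,0,0,0.5]]]';python3 shift.py '[[[0,0,0.016,0,0,0,0.5],[0,0,0.008,0,0,0,0.5],[0,0,0,0,0,0,0.5]]]'; python3 shift.py '[[[0,0,0.004,0,0,0,0.5],[0,0,0,0,0,0,0.5]]]';python3 shift.py '[[[0,0,0.004,0,0,0,0.5],[0,0,0,0,0,0,0.5]]]'
```

```text
time_s: 11.6
eef_pos: [0.6519, -0.1323, 0.0578]
orientation: [0.691, 0.723, -0.0, -0.0]
ft_force: [-0.3, 0.2, -2.8]
finger_gap: 0.742
finger_force: 40.6
time_s: 11.85
eef_pos: [0.6523, -0.1325, 0.0526]
orientation: [0.691, 0.723, 0.0, 0.0]
ft_force: [0.2, 0.8, -2.4]
finger_gap: 0.736
finger_force: 40.6
time_s: 12.02
eef_pos: [0.6522, -0.1325, 0.0515]
orientation: [0.691, 0.723, 0.0, 0.0]
ft_force: [-0.6, -0.7, -2.9]
finger_gap: 0.744
finger_force: 40.6
time_s: 12.18
eef_pos: [0.6519, -0.1324, 0.05]
orientation: [0.691, 0.723, 0.0, 0.0]
ft_force: [0.6, 0.2, -3.8]
finger_gap: 0.742
finger_force: 40.6
```

```bash
for i in 1; do python3 shift.py '[[[0,0,0.004,0,0,0,0.5],[0,0,0,0,0,0,0.5]]]'; done; python3 shift.py '[[[0,0,0.004,0,0,0,0.5],[0,0,0,0,0,0,0.5]]]'
```

```text
time_s: 12.35
eef_pos: [0.6518, -0.1324, 0.0488]
orientation: [0.691, 0.723, -0.0, -0.0]
ft_force: [-0.6, 0.3, -3.1]
finger_gap: 0.743
finger_force: 40.6
time_s: 12.52
eef_pos: [0.6519, -0.1325, 0.0485]
orientation: [0.691, 0.723, -0.0, 0.0]
ft_force: [-3.1, 0.4, 3.5]
finger_gap: 0.738
finger_force: 41.1
```

Scaled: -0.04 m / 0.25 = -0.16, 0.034 m / 0.25 = 0.136.

```bash
python3 shift.py '[[[0,0,0,0,0,0,0.8],[0,0,0,0,0,0,0.9],[0,0,0,0,0,0,1],[0,0,0,0,0,0,1],[0,0,0,0,0,0,1]]]'; python3 shift.py '[[[0,0,-0.08,0,0,0,1],[0,0,-0.14,0,0,0,1],[0,0,-0.16,0,0,0,1],[0,0,-0.16,0,0,0,1],[0,0,-0.16,0,0,0,1]]]'; python3 shift.py '[[[0.08,-0.04,-0.08,0,0,0,1],[0.136,-0.076,0,0,0,0,1],[0.136,-0.076,0,0,0,0,1],[0.136,-0.076,0,0,0,0,1],[0.136,-0.076,0,0,0,0,1]]]';python3 shift.py '[[[0.136,-0.076,0,0,0,0,1],[0.136,-0.076,0,0,0,0,1],[0.136,-0.076,0,0,0,0,1],[0.136,-0.076,0,0,0,0,1],[0.136,-0.076,0,0,0,0,1]]]'; python3 shift.py '[[[0.136,-0.076,0,0,0,0,1],[0.136,-0.076,0,0,0,0,1],[0.08,-0.04,0,0,0,0,1],[0,0,0,0,0,0,1],[0,0,0,0,0,0,1]]]'
python3 - <<'E'
from h import *
shot("wrist","w3.png",(200,80,420,240),3); print(go(.4356,.0315,.26))
E
```

```text
time_s: 12.93
eef_pos: [0.6519, -0.1324, 0.0479]
orientation: [0.691, 0.723, 0.0, 0.0]
ft_force: [0.0, -0.1, 0.0]
finger_gap: 0.995
finger_force: 0.0
time_s: 13.35
eef_pos: [0.6516, -0.1323, 0.2248]
orientation: [0.691, 0.723, -0.0, -0.0]
ft_force: [1.0, -0.9, -0.2]
finger_gap: 0.994
finger_force: 0.0
time_s: 13.77
eef_pos: [0.5577, 0.0208, 0.243]
orientation: [0.691, 0.723, 0.0, 0.0]
ft_force: [0.2, 1.3, -0.2]
finger_gap: 1.003
finger_force: 0.0
time_s: 14.18
eef_pos: [0.4551, 0.1864, 0.2431]
orientation: [0.691, 0.723, 0.0, 0.0]
ft_force: [-0.1, 0.5, -0.7]
finger_gap: 0.996
finger_force: 0.0
time_s: 14.6
eef_pos: [0.404, 0.2716, 0.243]
orientation: [0.69, 0.724, 0.0, 0.0]
ft_force: [-0.6, 0.3, -0.9]
finger_gap: 1.001
finger_force: 0.0
(array([-0.2406,  0.0201, -0.017 ]), 'ang of tool y:', np.float64(0.04593911031220428))
```

View pics/w3.png

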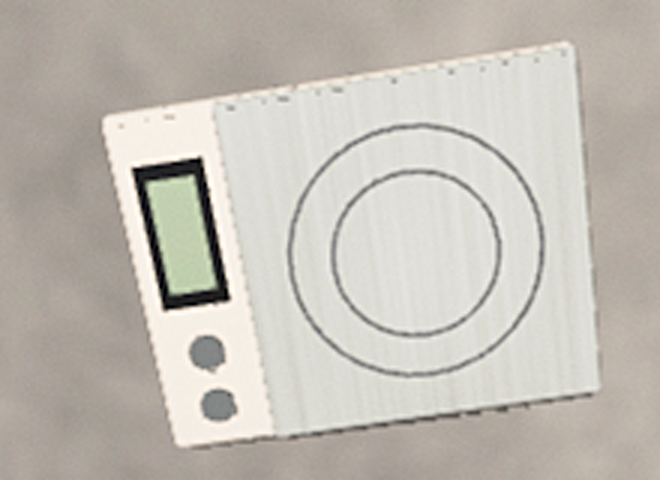

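The scale is empty; the inner ring's centre is at crop (416.5,252.5), the outer's at (416.5,250).

```bash
python3 - <<'E'
from h import *
c=cam("wrist");print(w(c,200+416.5/3,80+251.7/3,.022))
E
python3 shift.py '[[[-0.08,0.008,0,0,0,0,1],[-0.14,0.012,0,0,0,0,1],[-0.14,0.012,0,0,0,0,1],[-0.14,0.012,0,0,0,0,1],[-0.14,0.012,0,0,0,0,1]]]';python3 shift.py '[[[-0.14,0.012,0,0,0,0,1],[-0.12,0.008,0,0,0,0,1],[-0.0624,0.004,0,0,0,0,1],[0,0,0,0,0,0,1],[0,0,0,0,0,0,1]]]'
python3 - <<'E'
from h import *
shot("wrist","w4.png",(220,100,440,260),3); print(go(.4356,.0315,.05))
E
```

```text
[0.4314 0.2786 0.022 ]
time_s: 15.07
eef_pos: [0.4259, 0.1091, 0.243]
orientation: [0.691, 0.722, 0.0, 0.0]
ft_force: [0.4, 0.4, 0.1]
finger_gap: 1.001
finger_force: 0.0
time_s: 15.48
eef_pos: [0.4354, 0.0302, 0.2429]
orientation: [0.692, 0.722, 0.0, -0.0]
ft_force: [-0.9, -0.1, 0.7]
finger_gap: 1.001
finger_force: 0.0
(array([0.0004, 0.0003, 0.1929]), 'ang of tool y:', np.float64(0.04321315711038933))
```

View pics/w4.png

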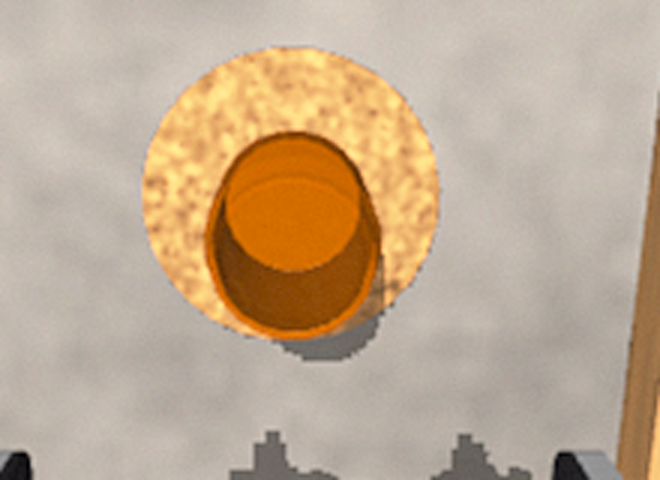

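Jar upright on the mat; its rim is centred at about crop (292.5,253).

```bash
python3 - <<'E'
from h import *
c=cam("wrist");print(w(c,220+292.5/3,100+253/3,.104))
E
python3 shift.py '[[[0,0,0.12,0,0,0,1],[0,0,0.14,0,0,0,1],[0,0,0.14,0,0,0,1],[0,0,0.14,0,0,0,1],[0,0,0.12,0,0,0,1]]]' ; python3 shift.py '[[[0,0,0.068,0,0,0,1],[0,0,0.032,0,0,0,1],[0,0,0.012,0,0,0,1],[0,0,0,0,0,0,1],[0,0,0,0,0,0,1]]]'
python3 shift.py '[[[0,0,0,0,0,0,0.85],[0,0,0,0,0,0,0.75],[0,0,0,0,0,0,0.65],[0,0,0,0,0,0,0.5],[0,0,0,0,0,0,0.5]]]' 25; python3 shift.py '[[[0,0,0,0,0,0,0.5],[0,0,-0.008,0,0,0,0.5],[0,0,-0.016,0,0,0,0.5],[0,0,-0.016,0,0,0,0.5],[0,0,0,0,0,0,0.5]]]'
```

```text
[0.4355 0.033  0.104 ]
time_s: 15.95
eef_pos: [0.4346, 0.0324, 0.076]
orientation: [0.691, 0.723, -0.0, -0.0]
ft_force: [1.0, 0.9, -0.8]
finger_gap: 1.002
finger_force: 0.0
time_s: 16.37
eef_pos: [0.436, 0.0317, 0.0508]
orientation: [0.691, 0.723, 0.001, 0.001]
ft_force: [0.3, -0.3, -0.1]
finger_gap: 1.0
finger_force: 0.0
time_s: 16.78
eef_pos: [0.4358, 0.0314, 0.051]
orientation: [0.691, 0.723, 0.001, 0.001]
ft_force: [-2.6, 0.3, 10.5]
finger_gap: 0.745
finger_force: 24.9
time_s: 17.2
eef_pos: [0.4357, 0.0314, 0.0607]
orientation: [0.691, 0.723, 0.0, 0.0]
ft_force: [-0.2, -0.0, -0.9]
finger_gap: 0.743
finger_force: 28.1
```

Scaled: -0.025 m / 0.25 = -0.1, -0.02 m / 0.25 = -0.08.

```bash
python3 shift.py '[[[0,0,-0.08,0,0,0,0.5],[0,0,-0.1,0,0,0,0.5],[0,0,-0.04,0,0,0,0.5],[0.04,-0.004,0,0,0,0,0.5],[0.08,-0.004,0,0,0,0,0.5]]]';python3 shift.py '[[[0.12,-0.008,0,0,0,0,0.5],[0.12,-0.008,0,0,0,0,0.5],[0.12,-0.008,0,0,0,0,0.5],[0.12,-0.008,0,0,0,0,0.5],[0.12,-0.008,0,0,0,0,0.5]]]';python3 shift.py '[[[0.12,-0.006,0,0,0,0,0.5],[0.08,-0.006,0,0,0,0,0.5],[0.048,0,0,0,0,0,0.5],[0.016,0,0,0,0,0,0.5],[0,0,0,0,0,0,0.5]]]';python3 shift.py '[[[0,0,0,0,0,0,0.5],[0,0,0,0,0,0,0.5]]]';python3 -c "
from h import *
print(go(.4314,.2778,.065))"
```

```text
time_s: 17.62
eef_pos: [0.4321, 0.0611, 0.1151]
orientation: [0.692, 0.722, 0.0, 0.001]
ft_force: [0.4, 0.7, -2.2]
finger_gap: 0.737
finger_force: 29.0
time_s: 18.03
eef_pos: [0.414, 0.2125, 0.114]
orientation: [0.691, 0.723, -0.001, -0.0]
ft_force: [0.8, -0.0, -1.6]
finger_gap: 0.738
finger_force: 29.0
time_s: 18.45
eef_pos: [0.4088, 0.2768, 0.1143]
orientation: [0.691, 0.723, -0.0, -0.0]
ft_force: [-0.3, -0.3, -2.4]
finger_gap: 0.739
finger_force: 29.0
time_s: 18.62
eef_pos: [0.4093, 0.2755, 0.1147]
orientation: [0.691, 0.722, -0.0, -0.0]
ft_force: [-0.4, -0.8, -1.6]
finger_gap: 0.741
finger_force: 29.0
(array([0.0013, 0.0222, 0.0497]), 'ang of tool y:', np.float64(0.043926285756442904))
```

Scaled: 0.02 m / 0.25 = 0.08, 0.0122 m / 0.25 = 0.0488.

```bash
python3 shift.py '[[[0.004,0.04,0,0,0,0,0.5],[0,0.0488,0.04,0,0,0,0.5],[0,0,0.08,0,0,0,0.5],[0,0,0.04,0,0,0,0.5],[0,0,0.016,0,0,0,0.5]]]';python3 shift.py '[[[0,0,0,0,0,0,0.5],[0,0,0,0,0,0,0.5]]]';python3 -c "
from h import *
print(go(.4314,.2778,.065))"
```

```text
time_s: 19.03
eef_pos: [0.431, 0.2776, 0.0693]
orientation: [0.691, 0.723, -0.001, -0.0]
ft_force: [-0.7, 0.3, -1.7]
finger_gap: 0.73
finger_force: 29.0
time_s: 19.2
eef_pos: [0.4315, 0.2784, 0.0712]
orientation: [0.691, 0.723, -0.0, -0.0]
ft_force: [-0.2, -0.2, -1.7]
finger_gap: 0.742
finger_force: 29.0
(array([-0.0006, -0.0001,  0.0062]), 'ang of tool y:', np.float64(0.044856981659122164))
```

Scaled: 0.003 m / 0.25 = 0.012, 0.001 m / 0.25 = 0.004.

```bash
python3 shift.py '[[[0,0,0.012,0,0,0,0.5],[0,0,0.004,0,0,0,0.5],[0,0,0,0,0,0,0.5]]]';python3 shift.py '[[[0,0,0.004,0,0,0,0.5],[0,0,0,0,0,0,0.5]]]';python3 shift.py '[[[0,0,0.004,0,0,0,0.5],[0,0,0,0,0,0,0.5]]]'
```

```text
time_s: 19.45
eef_pos: [0.4314, 0.2786, 0.0671]
orientation: [0.691, 0.723, 0.0, 0.0]
ft_force: [0.2, -0.6, -1.7]
finger_gap: 0.743
finger_force: 29.0
time_s: 19.62
eef_pos: [0.4314, 0.2785, 0.0659]
orientation: [0.691, 0.723, 0.0, 0.0]
ft_force: [-0.3, 0.1, -1.8]
finger_gap: 0.737
finger_force: 29.0
time_s: 19.78
eef_pos: [0.4314, 0.2786, 0.0652]
orientation: [0.691, 0.723, 0.0, 0.0]
ft_force: [-1.0, -1.1, 2.2]
finger_gap: 0.741
finger_force: 29.2
```

Scaled: -0.04 m / 0.25 = -0.16, -0.035 m / 0.25 = -0.14.

```bash
python3 shift.py '[[[0,0,0,0,0,0,0.8],[0,0,0,0,0,0,0.9],[0,0,0,0,0,0,1],[0,0,0,0,0,0,1],[0,0,0,0,0,0,1]]]'; python3 shift.py '[[[0,0,-0.08,0,0,0,1],[0,0,-0.14,0,0,0,1],[0,0,-0.16,0,0,0,1],[0,0,-0.16,0,0,0,1],[0,0,-0.16,0,0,0,1]]]';python3 shift.py '[[[0,0,-0.04,0,0,0,1],[0,0,0,0,0,0,1],[0,0,0,0,0,0,1]]]'
python3 - <<'E'
from h import *
c=shot("wrist","w5.png",(180,80,400,240),3); np.savez("c5.npz",K=c[0],t=c[1],M=c[2]); print(go(.425,-.295,.245))
E
```

```text
time_s: 20.2
eef_pos: [0.4313, 0.2785, 0.0649]
orientation: [0.691, 0.723, 0.0, -0.0]
ft_force: [-0.7, -0.9, 0.4]
finger_gap: 0.998
finger_force: 0.0
time_s: 20.62
eef_pos: [0.4309, 0.2783, 0.2418]
orientation: [0.691, 0.723, -0.0, -0.0]
ft_force: [0.7, 0.1, 0.4]
finger_gap: 1.0
finger_force: 0.0
time_s: 20.87
eef_pos: [0.4312, 0.2784, 0.2496]
orientation: [0.691, 0.723, 0.0, 0.0]
ft_force: [0.1, 0.5, 0.2]
finger_gap: 1.001
finger_force: 0.0
(array([-0.5724, -0.0316,  0.0041]), 'ang of tool y:', np.float64(0.044973069410486836))
```

View pics/w5.png

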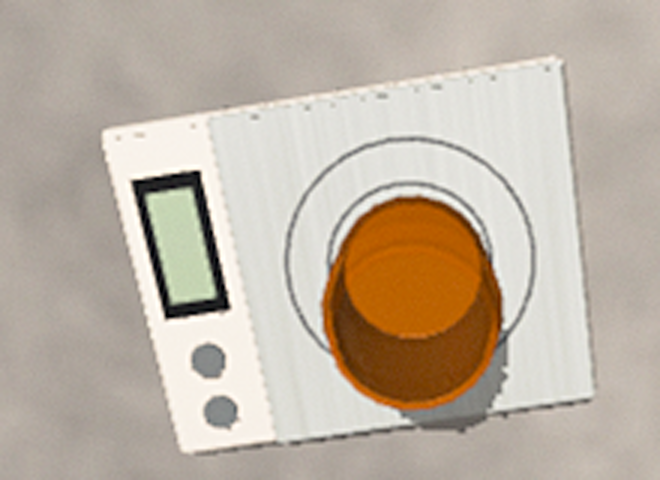

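Jar is upright in the inner ring; rim centre at crop (412,321), outer ring centre at about (410.5,262).

```bash
python3 - <<'E'
from h import *
c=cam("wrist");f=lambda u,v,z:w(c,u/3+180,v/3+80,z)
print(f(412,321,.118),f(410.5,262,.022))
E
python3 shift.py '[[[-0.08,-0.004,0,0,0,0,1],[-0.14,-0.008,0,0,0,0,1],[-0.14,-0.008,0,0,0,0,1],[-0.14,-0.008,0,0,0,0,1],[-0.14,-0.008,0,0,0,0,1]]]';python3 shift.py '[[[-0.14,-0.008,0,0,0,0,1],[-0.14,-0.008,0,0,0,0,1],[-0.14,-0.008,0,0,0,0,1],[-0.14,-0.008,0,0,0,0,1],[-0.14,-0.008,0,0,0,0,1]]]';python3 shift.py '[[[-0.14,-0.008,0,0,0,0,1],[-0.14,-0.008,0,0,0,0,1],[-0.14,-0.008,0,0,0,0,1],[-0.14,-0.008,0,0,0,0,1],[-0.14,-0.008,0,0,0,0,1]]]'
python3 shift.py '[[[-0.12,-0.008,0,0,0,0,1],[-0.08,-0.008,0,0,0,0,1],[-0.04,0,0,0,0,0,1],[0,0,0,0,0,0,1],[0,0,0,0,0,0,1]]]'
python3 - <<'E'
from h import *
c=shot("wrist","w6.png",(180,80,400,240),3);print(go(.425,-.295,.245))
E
```

```text
[0.4307 0.2796 0.118 ] [0.43  0.279 0.022]
time_s: 21.33
eef_pos: [0.4284, 0.1167, 0.248]
orientation: [0.691, 0.723, -0.001, -0.001]
ft_force: [0.9, 0.3, 0.3]
finger_gap: 1.003
finger_force: 0.0
time_s: 21.75
eef_pos: [0.4264, -0.0585, 0.2482]
orientation: [0.691, 0.723, -0.001, -0.001]
ft_force: [1.5, 0.7, 0.6]
finger_gap: 0.997
finger_force: 0.0
time_s: 22.17
eef_pos: [0.4243, -0.2337, 0.248]
orientation: [0.691, 0.723, -0.0, -0.002]
ft_force: [0.8, 0.6, -0.5]
finger_gap: 1.003
finger_force: 0.0
time_s: 22.58
eef_pos: [0.4237, -0.2916, 0.2487]
orientation: [0.691, 0.723, 0.0, -0.001]
ft_force: [-0.4, 0.0, -0.5]
finger_gap: 0.997
finger_force: 0.0
(array([-0.0038,  0.0009,  0.0041]), 'ang of tool y:', np.float64(0.045446533640774806))
```

View pics/w6.png

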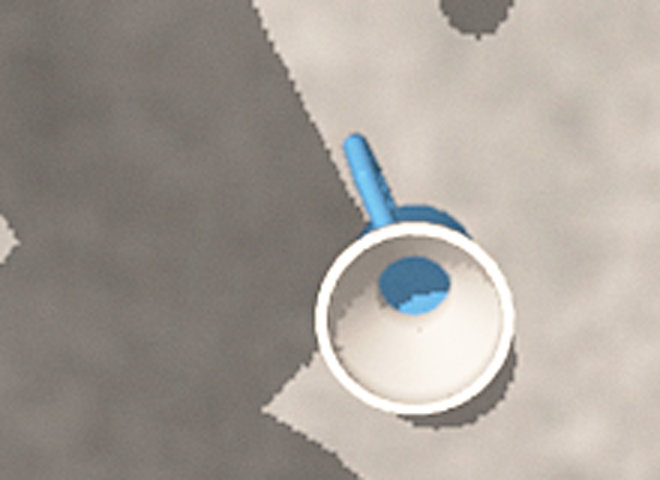

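The funnel's lip is centred at crop (415.5,318), clear of the mug handle, which is on the +y side.

Run:
```python
from h import *
c=cam("wrist");p=w(c,180+415.5/3,80+318/3,.093);print(p,go(p[0],p[1],.064))
```

```text
[ 0.4253 -0.2954  0.093 ] (array([-0.0045,  0.0014,  0.1851]), 'ang of tool y:', np.float64(0.045446533640774806))
```

Scaled: 0.035 m / 0.25 = 0.14, 0.03 m / 0.25 = 0.12.

```bash
python3 shift.py '[[[-0.016,0.0056,0.08,0,0,0,1],[0,0,0.14,0,0,0,1],[0,0,0.14,0,0,0,1],[0,0,0.12,0,0,0,1],[0,0,0.08,0,0,0,1]]]'; python3 shift.py '[[[0,0,0.08,0,0,0,1],[0,0,0.06,0,0,0,1],[0,0,0.032,0,0,0,1],[0,0,0.008,0,0,0,1],[0,0,0,0,0,0,1]]]'; python3 shift.py '[[[0,0,0,0,0,0,0.9],[0,0,0,0,0,0,0.8],[0,0,0,0,0,0,0.7],[0,0,0,0,0,0,0.6],[0,0,0,0,0,0,0.6]]]' 20;python3 shift.py '[[[0,0,0,0,0,0,0.6],[0,0,0,0,0,0,0.6]]]'
```

```text
time_s: 23.05
eef_pos: [0.4249, -0.294, 0.1073]
orientation: [0.69, 0.723, -0.0, -0.002]
ft_force: [0.4, -0.4, -0.8]
finger_gap: 0.999
finger_force: 0.0
time_s: 23.47
eef_pos: [0.4258, -0.2957, 0.065]
orientation: [0.691, 0.723, -0.0, -0.0]
ft_force: [0.5, 0.9, -0.2]
finger_gap: 1.0
finger_force: 0.0
time_s: 23.88
eef_pos: [0.4258, -0.2967, 0.0657]
orientation: [0.691, 0.723, -0.0, 0.001]
ft_force: [-2.1, 0.4, 6.3]
finger_gap: 0.775
finger_force: 21.8
time_s: 24.05
eef_pos: [0.4258, -0.2967, 0.0656]
orientation: [0.691, 0.723, 0.0, 0.001]
ft_force: [-1.7, 0.6, 8.0]
finger_gap: 0.777
finger_force: 21.8
```

The rows are not in the units I measure in: shifts go in shares of 0.25 m and turns go in shares of 120 degrees. I convert before sending: -0.035 m / 0.25 = -0.14, -0.03 m / 0.25 = -0.12.

```bash
python3 shift.py '[[[0,0,-0.02,0,0,0,0.6],[0,0,-0.08,0,0,0,0.6],[0,0,-0.14,0,0,0,0.6],[0,0,-0.14,0,0,0,0.6],[0,0,-0.12,0,0,0,0.6]]]'; python3 shift.py '[[[0.04,0,0,0,0,0,0.6],[0.08,0.004,0,0,0,0,0.6],[0.12,0.008,0,0,0,0,0.6],[0.12,0.008,0,0,0,0,0.6],[0.12,0.008,0,0,0,0,0.6]]]';python3 shift.py '[[[0.136,0.008,0,0,0,0,0.6],[0.136,0.008,0,0,0,0,0.6],[0.136,0.008,0,0,0,0,0.6],[0.136,0.008,0,0,0,0,0.6],[0.136,0.008,0,0,0,0,0.6]]]';python3 shift.py '[[[0.136,0.008,0,0,0,0,0.6],[0.136,0.008,0,0,0,0,0.6],[0.136,0.008,0,0,0,0,0.6],[0.136,0.008,0,0,0,0,0.6],[0.136,0.008,0,0,0,0,0.6]]]';python3 shift.py '[[[0.136,0.008,0,0,0,0,0.6],[0.136,0.004,0,0,0,0,0.6],[0.1,0.004,0,0,0,0,0.6],[0.06,0,0,0,0,0,0.6],[0.028,0,0,0,0,0,0.6]]]';python3 shift.py '[[[0,0,0,0,0,0,0.6],[0,0,0,0,0,0,0.6],[0,0,0,0,0,0,0.6]]]';python3 -c "
from h import *
print(go(.4312,.2785,.1215))
shot('side','s3.png',(270,80,390,200),4)"
```

```text
time_s: 24.47
eef_pos: [0.4256, -0.2963, 0.1924]
orientation: [0.691, 0.723, 0.0, 0.001]
ft_force: [0.6, 0.8, -0.6]
finger_gap: 0.777
finger_force: 22.8
time_s: 24.88
eef_pos: [0.4268, -0.1748, 0.1898]
orientation: [0.691, 0.723, 0.0, 0.0]
ft_force: [0.4, -0.5, -1.3]
finger_gap: 0.771
finger_force: 22.9
time_s: 25.3
eef_pos: [0.429, -0.0042, 0.1899]
orientation: [0.691, 0.723, 0.0, 0.0]
ft_force: [0.6, -0.5, -0.6]
finger_gap: 0.781
finger_force: 22.9
time_s: 25.72
eef_pos: [0.4313, 0.1662, 0.1899]
orientation: [0.691, 0.723, 0.0, 0.0]
ft_force: [0.5, -0.8, -0.9]
finger_gap: 0.779
finger_force: 22.9
time_s: 26.13
eef_pos: [0.4302, 0.2813, 0.1897]
orientation: [0.69, 0.723, 0.0, -0.0]
ft_force: [-0.9, -1.2, -1.0]
finger_gap: 0.781
finger_force: 22.9
time_s: 26.38
eef_pos: [0.4307, 0.2785, 0.1898]
orientation: [0.691, 0.723, -0.0, 0.0]
ft_force: [0.3, 0.5, -0.4]
finger_gap: 0.774
finger_force: 22.9
(array([-0.    ,  0.0005,  0.0683]), 'ang of tool y:', np.float64(0.04418934917480741))
```

View pics/s3.png

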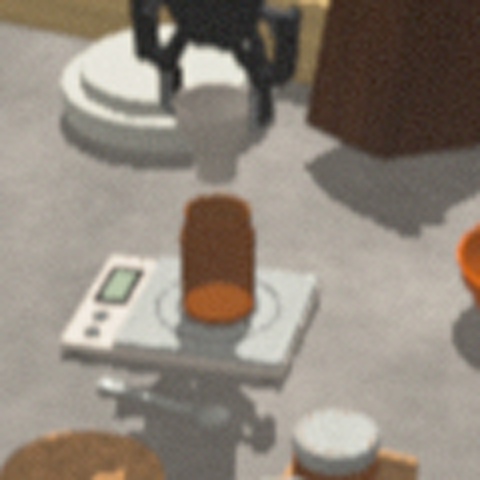

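The funnel hangs upright above the jar, its stem over the mouth (stem at crop (216,170), rim at (217,205)). Lowering.

Scaled: 0.02 m / 0.25 = 0.08, 0.015 m / 0.25 = 0.06.

```bash
python3 shift.py '[[[0,0,0.04,0,0,0,0.6],[0,0,0.08,0,0,0,0.6],[0,0,0.06,0,0,0,0.6],[0,0,0.04,0,0,0,0.6],[0,0,0.02,0,0,0,0.6]]]';python3 shift.py '[[[0,0,0.016,0,0,0,0.6],[0,0,0.004,0,0,0,0.6],[0,0,0,0,0,0,0.6]]]'; python3 shift.py '[[[0,0,0.004,0,0,0,0.6],[0,0,0.004,0,0,0,0.6],[0,0,0,0,0,0,0.6]]]'
```

```text
time_s: 26.85
eef_pos: [0.4302, 0.2787, 0.1282]
orientation: [0.691, 0.723, -0.001, -0.0]
ft_force: [-0.1, 0.1, -0.9]
finger_gap: 0.772
finger_force: 22.9
time_s: 27.1
eef_pos: [0.4309, 0.2795, 0.1251]
orientation: [0.691, 0.723, 0.0, 0.0]
ft_force: [-0.8, -0.0, -0.3]
finger_gap: 0.775
finger_force: 22.9
time_s: 27.35
eef_pos: [0.4308, 0.2795, 0.1232]
orientation: [0.691, 0.723, 0.0, 0.0]
ft_force: [-0.1, -0.8, -0.5]
finger_gap: 0.773
finger_force: 22.9
```

Scaled: 0.001 m / 0.25 = 0.004, -0.0008 m / 0.25 = -0.0032.

```bash
python3 shift.py '[[[-0.0032,0,0.004,0,0,0,0.6],[0,0,0,0,0,0,0.6]]]';python3 shift.py '[[[0,0,0.004,0,0,0,0.6],[0,0,0,0,0,0,0.6]]]';python3 shift.py '[[[0,0,0.0028,0,0,0,0.6],[0,0,0,0,0,0,0.6]]]'
```

```text
time_s: 27.52
eef_pos: [0.4308, 0.2786, 0.1219]
orientation: [0.691, 0.723, 0.0, 0.0]
ft_force: [0.4, -0.9, -0.2]
finger_gap: 0.773
finger_force: 22.9
time_s: 27.68
eef_pos: [0.431, 0.2787, 0.1211]
orientation: [0.691, 0.723, 0.0, 0.0]
ft_force: [-0.1, -1.3, 3.8]
finger_gap: 0.773
finger_force: 23.3
time_s: 27.85
eef_pos: [0.4312, 0.2789, 0.1208]
orientation: [0.691, 0.723, 0.001, 0.0]
ft_force: [-0.3, -1.8, 8.2]
finger_gap: 0.776
finger_force: 23.6
```

Scaled: -0.0006 m / 0.25 = -0.0024.

```bash
python3 shift.py '[[[0,0,-0.0024,0,0,0,0.7],[0,0,0,0,0,0,0.8],[0,0,0,0,0,0,0.9],[0,0,0,0,0,0,1],[0,0,0,0,0,0,1]]]'; python3 shift.py '[[[0,0,0,0,0,0,1],[0,0,-0.04,0,0,0,1],[0,0,-0.12,0,0,0,1],[0,0,-0.16,0,0,0,1],[0,0,-0.16,0,0,0,1]]]';python3 shift.py '[[[-0.12,0,-0.12,0,0,0,1],[-0.16,0,0,0,0,0,1],[-0.16,0,0,0,0,0,1],[-0.12,0,0,0,0,0,1],[0,0,0,0,0,0,1]]]'
python3 - <<'E'
from h import *
c=shot("side","s4.png",(200,80,400,280),3)
E
```

```text
time_s: 28.27
eef_pos: [0.4306, 0.2787, 0.1206]
orientation: [0.691, 0.723, -0.0, -0.0]
ft_force: [-0.1, 0.8, 0.3]
finger_gap: 1.0
finger_force: 0.0
time_s: 28.68
eef_pos: [0.4301, 0.2784, 0.2426]
orientation: [0.691, 0.723, -0.001, -0.0]
ft_force: [-0.2, -0.2, 0.1]
finger_gap: 1.002
finger_force: 0.0
time_s: 29.1
eef_pos: [0.4369, 0.1356, 0.2712]
orientation: [0.692, 0.722, -0.0, 0.001]
ft_force: [-0.5, 0.3, -0.9]
finger_gap: 0.999
finger_force: 0.0
```

View pics/s4.png

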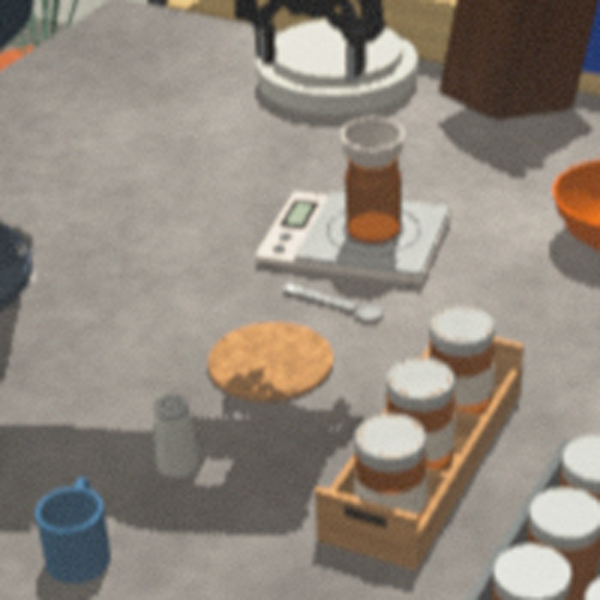

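The funnel sits upright in the jar on the scale at crop (373,150), three shut jars stand in the caddy, and the mat and mug are empty. Handing in.

```bash
python3 shift.py '[[[0,0,0,0,0,0,1],[0,0,0,0,0,0,1]]]'; python3 -c "
from bench import manip
print(manip.sign_off())"
```

```text
time_s: 29.32
eef_pos: [0.437, 0.14, 0.2706]
orientation: [0.691, 0.723, 0.0, 0.0]
ft_force: [0.2, 0.3, -0.1]
finger_gap: 0.999
finger_force: 0.0
the job is handed in; nothing more can be done
None
```

The job is handed in at 29 s: the done jar is in the caddy place the open jar left, the open jar stands in the middle of the scale with the funnel seated in its mouth, and I moved nothing else.

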